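Size turned tubs in the gap gauge

ROBOT

A 7-joint arm with a two-finger parallel gripper is mounted at the origin on the work surface. World frame = base frame: x ahead of the robot, y to its left, z up, the work surface at z = 0. Lengths are in m, angles in rad, forces in N, time in s.
With the tool pointing down it reaches from about 0.4 to 0.9 m from the base axis. Payload 5.5 kg.
Tool frame: the origin (TCP) lies between the finger pads; the fingertips stand 25 mm ahead of it and the grasp point (between the pads) lies 6 mm ahead of it; z points along the fingers, y is the line along which they close (so a half turn about z gives the same grasp; the last joint's range is limited). The gripper opens to 85 mm and grips with 20 to 120 N. Pads are 22 mm wide; open, the fingers measure 114 mm over their backs; the gripper's body (76 mm by 85 mm) begins 54 mm behind the grasp point. The pads swing forward as they close: fully open they stand 13 mm farther back than shut.
Start: joints at [-1.078, 0.501, -0.427, 1.55, 0.221, 1.138, -0.21], TCP at [0.148, 0.633, 0.256] pointing down, gripper open.
Joint ranges: [-2.88, 2.88], [-0.31, 2.03], [-1.54, 1.56], [0.2, 2.42], [-1.41, 4.55], [0.19, 2.02], [-2.57, 2.57]. Speed limits (rad/s): [2.57, 2.57, 3.14, 3.14, 3.14, 3.14, 3.14].

INTERFACE

Orientations are given as a rotation vector (axis times angle).
In Python, from plant import env, cams gives the robot as it stands. The module is installed in compiled form; this text tells all that it offers.
- The arm moves only by the tool send_rows, never from a script. Its argument "targets" is a list of rows, each a list of 3 entries, a list of its own where there are three numbers: the shift along the tool's x, y, z in cm, then the turn about the tool's z in degrees, then the finger opening in cm, from 0 to 8.54. A call has 1 to 5 rows; each row shifts and turns the commanded pose from where the row before left it, along the tool's axes as they then stand; what a row does not reach is not made up. A row lasts 1/12 s, in which the tool goes at most 41.7 mm and 7.16 degrees, less where a joint would pass 70% of its speed; a pose out of reach is approached as far as the arm can. A call with a gripper value outside its range is refused whole. The fingers move at their own pace and stop on an object; the grip force is fixed at half the most. Time passes only in rows, so rows that do not move let the fingers close. It gives the time, the measured TCP pose, the force, the opening and the grip force at its end, in the units of the state.
- env.sense(): the state, without advancing time (a new reading comes with each control period).
- cams.read_camera(name): name is "scene" or "top"; returns a dict with "img" (480x640x3 uint8, red, green, blue), "intrinsics" (3x3 intrinsics, pixels), "extrinsics" (4x4, takes a point from world to camera coordinates). Camera axes: x right, y up, looking along -z (the intrinsics and any distortion apply to the point x, -y, -z); pixel columns grow to the right and rows downward; lengths in m; the calibration is good to about 2 mm. A picture is of the moment at which its call begins. There is no depth.
- env.sign_off(): hands the job in; it is judged then, once.
The state is a dict: "time_s": time; "q": joint angles; "joint_vel": joint speeds; "effort": joint torques, N m; "tool_pos": TCP position; "orientation": TCP orientation; "contact_force": force on the tool from outside, world axes, zero at the start; "moment": the same for the moment, N m; "width": opening from 0.0 (shut) to 1.0 (fully open); "finger_force": force on a finger pad.
Only numpy, scipy, OpenCV 4.12 (cv2) and the standard library are available. Lean on these libraries where they do the work, as an engineer would, in place of code of your own. Each camera call takes 0.05 s, during which the arm holds its last target. There are 200 camera calls.

TASK

Try each of the three wooden tubs in the gauge on the sizing board by sliding it, mouth up, along the board into the flared steel mouth. A tub that goes in is slid right through until it stands clear of the gauge on the finished side; one that stops in the mouth is too fat and must not be forced: draw it back and slide it into the red bay, for another turn on the lathe. Slide the tubs, do not lift them off the board or tip them over, and leave the gouge, the wax tin and the mallet where they are.

Things in the scene. Friction and masses are not known exactly. Their poses are not given: they have to be found in the camera images.
- sizer: fixed waxed plywood sizing board, 320 mm (its x) by 700 mm (its y: -300 to +400), top 18 mm above its underside. Origin on the underside below the centre of the gauge's throat; x away from the robot, z up. Infeed half with tubs and red bay: +y; finished half: -y. Battens 12 mm wide, 14 mm high, round all edges leave a floor 296 mm wide, y -288 to +388 mm
- gauge: gap gauge fixed across the board, same axes, origin on the board's top at the throat's centre: two steel jaws 36 mm high on dark wooden cheeks, open above. Straight throat y -30 to +30 mm, 78.5 mm wide, flaring at 45 degrees to 119 mm at y +50 mm (infeed side). A tub to size passes with 2.5 mm to spare; a fat one stops with its centre at about y +42 mm and may stick lightly
- red_bay (a point): centre of the red-painted bay on the board's top, for tubs that are too fat: a flat patch 180 mm along the board's x by 113 mm along its y, at the far end of the infeed half against the end batten, open on its other sides; axes as the board's
- tub_a: brown turned wooden tub, mouth up on the infeed half; origin: centre of its underside, z up. 52 mm tall, about 0.11 kg; open bore 62 mm across, its floor 18 mm above the underside; wall 5 to 8 mm. Widest at the foot band (lowest 16 mm), the wall above 2 mm further in. Light: tips if jerked or dragged by the rim. All look alike; band 76 mm across if to size, 82 if too fat: the gauge tells
- tub_b: brown turned wooden tub, mouth up on the infeed half; origin: centre of its underside, z up. 52 mm tall, about 0.11 kg; open bore 62 mm across, its floor 18 mm above the underside; wall 5 to 8 mm. Widest at the foot band (lowest 16 mm), the wall above 2 mm further in. Light: tips if jerked or dragged by the rim. All look alike; band 76 mm across if to size, 82 if too fat: the gauge tells
- tub_c: brown turned wooden tub, mouth up on the infeed half; origin: centre of its underside, z up. 52 mm tall, about 0.11 kg; open bore 62 mm across, its floor 18 mm above the underside; wall 5 to 8 mm. Widest at the foot band (lowest 16 mm), the wall above 2 mm further in. Light: tips if jerked or dragged by the rim. All look alike; band 76 mm across if to size, 82 if too fat: the gauge tells
- gouge: bystander: turning gouge lying beside the board's finished end, 300 mm long, wooden handle and steel blade; origin under the ferrule, blade to its +x
- wax_tin: bystander: green tin 80 mm across, 50 mm tall, beside the board's infeed end; origin at the centre of its underside
- mallet: bystander: dark wooden mallet standing on its head, 80 mm across, 195 mm tall, beside the board's far edge; origin at the centre of its underside
Not all that is in view belongs to the job. Leave any black, pink or yellow look-alike of the tub_b alone.

How it is judged:
On the way:
1. the tub that is too fat has been tried: slid into the gauge's mouth until it bears on the jaws (contact force between tub_b and gauge above 0.5 N and y of tub_b in the frame of sizer between 0.03 and 0.05 m), for 0.05 s.
At the end, for the whole second after the job is handed in: All tubs upright, released, at rest on the board: the two that fit wholly past the throat on the finished side (centre 69 mm or more past the gauge's centre), the fat one in the red bay (centre inside the patch, 25 mm or more from its edges, 16 mm at the end batten) (y of tub_a in the frame of sizer between -0.288 and -0.069 m and x of tub_a in the frame of sizer between -0.148 and 0.148 m and angle between each of tub_a, tub_c, tub_b's own z axis and vertical below 0.08 rad and z of tub_a in the frame of sizer between 0.014 and 0.022 m and linear speed of each of tub_a, tub_c, tub_b below 0.02 m/s and y of tub_c in the frame of sizer between -0.288 and -0.069 m and x of tub_c in the frame of sizer between -0.148 and 0.148 m and z of tub_c in the frame of sizer between 0.014 and 0.022 m and x of tub_b in the frame of red_bay between -0.065 and 0.065 m and y of tub_b in the frame of red_bay between -0.03 and 0.04 m and z of tub_b in the frame of sizer between 0.014 and 0.022 m); the robot touches nothing.
It fails at once if a tub is lifted off the board (by more than 15 mm) (z of any of tub_a, tub_b, tub_c in the frame of sizer above 0.033 m).
It fails at once if a tub is tipped (by more than 30 degrees) (angle between any of tub_a, tub_b, tub_c's own z axis and vertical above 0.52 rad).
It fails at once if a tub is forced against the gauge (more than 40 N) (contact force between any of tub_a, tub_b, tub_c and gauge above 40 N).
It fails at once if the gouge, the wax tin or the mallet is shifted (by more than 15 mm) (distance of any of gouge, wax_tin, mallet from where it was at the start of the episode above 0.015 m).
It also fails if it takes over 69 s, if anything falls off the work surface, if the arm or the gripper's body presses on something with over 40 N, if the wrist force passes 120 N, or if a joint passes its speed limit or range.

## Working session

There is one attempt and no reset: what is moved stays moved. The work goes in short steps, Python scripts to look and compute and a tool call to move; the robot and the scene stay as the last step left them, time stands still between calls to the robot, and variables do not carry over. Pictures are saved under pics/ and viewed, at most 10 in all, crops included, and the job is handed in when it is done.

Besides the shell and the picture viewer there is one more tool, called after "Request:" as name([rows], argument=value, ...), one row to a line, values as JSON. send_rows: Moves the arm, as the interface text tells. Its arguments: {"type":"object","properties":{"targets":{"type":"array"}},"required":["targets"]}

```bash
mkdir -p pics; python3 - <<'E'
from plant import env,cams
import cv2,numpy as np
np.set_printoptions(precision=4,suppress=True)
s=env.sense();print({k:np.round(v,3).tolist() for k,v in s.items()})
for n in("top","scene"):
    d=cams.read_camera(n);cv2.imwrite(f"pics/{n}0.png",d["img"][...,::-1]);print(n,d["intrinsics"],d["extrinsics"],[k for k in d])
E
```

```text
{'time_s': 0.0, 'q': [-1.078, 0.502, -0.427, 1.551, 0.221, 1.138, -0.21], 'joint_vel': [0.001, -0.0, 0.0, -0.0, 0.001, -0.001, -0.002], 'effort': [-0.0, -56.952, -5.816, -28.093, 0.011, 0.012, -0.0], 'tool_pos': [0.148, 0.632, 0.255], 'orientation': [-0.36, -3.121, 0.003], 'contact_force': [0.796, -0.609, -0.025], 'moment': [0.022, -0.001, 0.019], 'finger_force': 0.0, 'width': 1.0}
top [[516.0147   0.     316.6647]
 [  0.     516.0147 237.9521]
 [  0.       0.       1.    ]] [[ 0.021  -0.9997 -0.0108  0.076 ]
 [ 0.9974  0.0202  0.0689 -0.5531]
 [-0.0686 -0.0122  0.9976 -1.429 ]
 [ 0.      0.      0.      1.    ]] ['img', 'intrinsics', 'extrinsics']
scene [[540.8329   0.     328.3195]
 [  0.     540.8329 241.6243]
 [  0.       0.       1.    ]] [[ 0.1219  0.9924 -0.015  -0.1378]
 [-0.7225  0.0991  0.6842  0.3731]
 [ 0.6805 -0.0725  0.7291 -1.5911]
 [ 0.      0.      0.      1.    ]] ['img', 'intrinsics', 'extrinsics']
```

View pics/top0.png

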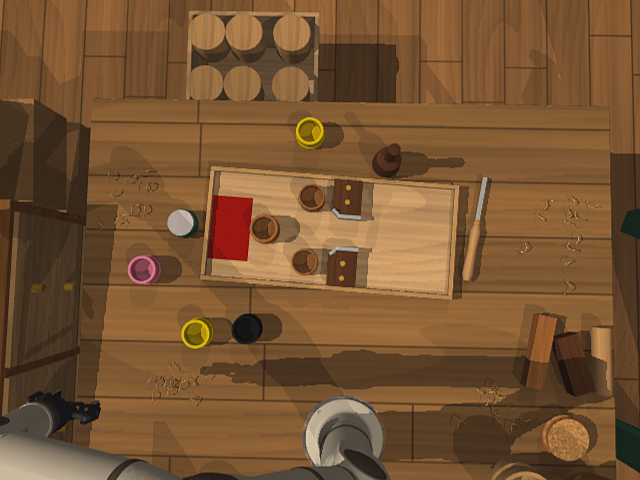

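View pics/scene0.png

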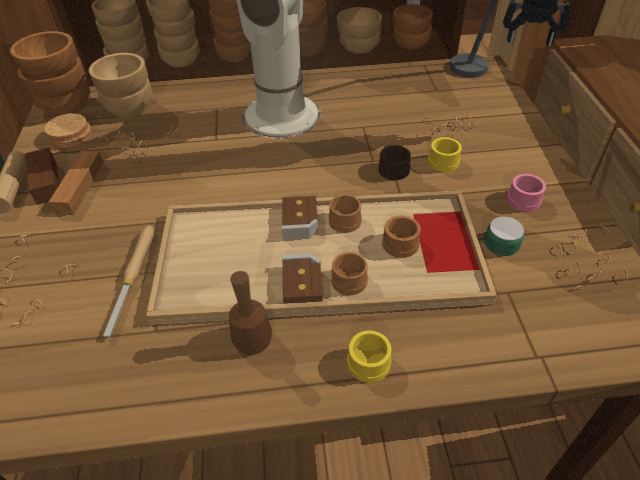

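The top view shows the board spanning about (208,168) to (460,298). The brown tubs are at (312,197), (265,229) and (305,261), the red bay at about (232,228), and the gauge jaws at about (345,212) and (345,250). The gouge is at (475,230), the wax tin at (182,222) and the mallet at (387,160). The scene view agrees.

```bash
cat > h.py <<'E'
import numpy as np,cv2
from plant import env,cams
np.set_printoptions(precision=4,suppress=True)
def ray(d,px,z):
    K,E=d["intrinsics"],d["extrinsics"];px=np.atleast_2d(px).astype(float)
    c=np.c_[px,np.ones(len(px))]@np.linalg.inv(K).T*[1,-1,-1]
    R,t=E[:3,:3],E[:3,3];o=-R.T@t;v=c@R
    return (o+v*((z-o[2])/v[:,2])[:,None])[:,:2]
def fit(p):
    s=np.linalg.lstsq(np.c_[2*p,np.ones(len(p))],(p**2).sum(1),rcond=None)[0]
    return s[:2],np.sqrt(s[2]+s[:2]@s[:2])
E
python3 - <<'E'
from h import *
d=cams.read_camera("top");im=d["img"];hsv=cv2.cvtColor(im,cv2.COLOR_RGB2HSV)
for p in [(400,240),(280,190),(330,300),(265,229),(276,229),(400,140),(345,215),(345,265),(348,250),(208,230),(500,270),(230,230)]: print(p,hsv[p[1],p[0]],im[p[1],p[0]])
red=((hsv[...,0]<6)|(hsv[...,0]>174))&(hsv[...,1]>180)&(hsv[...,2]>90)
red[:160]=0;red[300:]=0;red[:,270:]=0;red[:,:200]=0
c=max(cv2.findContours(red.astype(np.uint8),0,2)[0],key=cv2.contourArea)
r=cv2.boxPoints(cv2.minAreaRect(c));print("red",r,ray(d,r,.018))
crop=im[150:310,195:475];cv2.imwrite("pics/crop.png",cv2.resize(crop,None,fx=2.85,fy=2.85,interpolation=2)[...,::-1])
E
```

```text
(400, 240) [ 16 126 197] [197 151 100]
(280, 190) [ 15 127 190] [190 144  95]
(330, 300) [ 15 157 141] [141  97  54]
(265, 229) [ 13 170  90] [90 56 30]
(276, 229) [ 13 180 170] [170 102  50]
(400, 140) [ 15 158 136] [136  95  52]
(345, 215) [ 21  30 163] [163 157 144]
(345, 265) [ 10 158  84] [84 50 32]
(348, 250) [ 19  29 147] [147 141 130]
(208, 230) [ 16 139 147] [147 110  67]
(500, 270) [ 15 154 124] [124  86  49]
(230, 230) [  1 224 154] [154  22  19]
red [[207.1401 257.0871]
 [212.946  194.3839]
 [252.4591 198.0425]
 [246.6532 260.7457]] [[0.4914 0.3939]
 [0.6692 0.3838]
 [0.6609 0.2714]
 [0.4834 0.2825]]
```

View pics/crop.png

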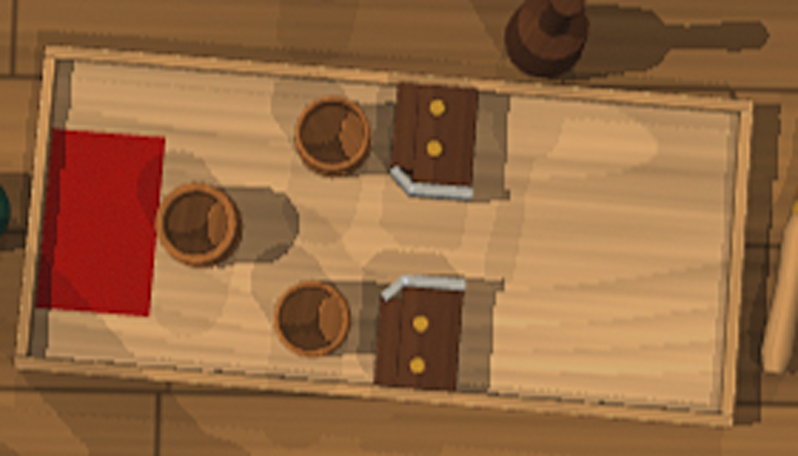

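The crop shows three tubs at about (333,136), (199,225) and (312,318). The middle one looks widest, about 82 px against 76. The board's outer corners are near (45,47), (752,100), (733,424) and (15,368).

```bash
cat >> h.py <<'E'
O=np.zeros(2);YAW=0.
def tubs(d,seeds):
    hsv=cv2.cvtColor(d["img"],cv2.COLOR_RGB2HSV)
    m=((hsv[...,1]>148)&(hsv[...,0]>7)&(hsv[...,0]<19)).astype(np.uint8)
    out=[]
    for s in seeds:
        w=np.zeros_like(m);cv2.circle(w,s,19,1,-1)
        c=max(cv2.findContours(m*w,0,1)[0],key=cv2.contourArea)
        h=cv2.convexHull(c)[:,0];out.append(fit(ray(d,h,.07)))
    return out
E
python3 - <<'E'
from h import *
d=cams.read_camera("top")
c=np.array([(45,47),(752,100),(733,424),(15,368)])/2.85+[195,150]
p=ray(d,c,.032);print(p)
far,near=p[0]-p[1],p[3]-p[2]
print("len",[np.linalg.norm(p[i]-p[(i+1)%4]) for i in range(4)])
y=far+near;y/=np.linalg.norm(y);x=np.array([y[1],-y[0]])
yaw=np.arctan2(x[1],x[0]);print("yaw",np.degrees(yaw))
O=p.mean(0)-0.05*y;print("O",O)
r=np.array([[0.4914,0.3939],[0.6692,0.3838],[0.6609,0.2714],[0.4834,0.2825]]).mean(0)
print("O from red",r-.3315*y,"red in board",[(r-O)@x,(r-O)@y])
im=d["img"];hsv=cv2.cvtColor(im,cv2.COLOR_RGB2HSV)
st=((hsv[...,1]<70)&(hsv[...,2]>100)).astype(np.uint8);st[:195]=0;st[270:]=0;st[:,:320]=0;st[:,370:]=0
for k in cv2.findContours(st,0,1)[0]:
    if cv2.contourArea(k)>15:
        q=ray(d,k[:,0],.054);b=np.c_[(q-O)@x,(q-O)@y];i=np.abs(b[:,1])<.025
        print("jaw x",b[i,0].min(),b[i,0].max(),"y",b[:,1].min(),b[:,1].max())
for s,(cc,rr) in zip(["far","mid","near"],tubs(d,[(312,197),(265,229),(305,261)])): print(s,cc,rr,"board",[(cc-O)@x,(cc-O)@y])
E
```

```text
[[ 0.7461  0.3896]
 [ 0.7066 -0.3069]
 [ 0.3903 -0.2893]
 [ 0.4295  0.4077]]
len [np.float64(0.6976058468110341), np.float64(0.31678963409165606), np.float64(0.6980962354147718), np.float64(0.3171473988233502)]
yaw -3.2342612384468863
O [0.5653 0.0004]
O from red [0.5575 0.0019] red in board [np.float64(-0.00786719043068846), np.float64(0.3326076979903927)]
jaw x -0.049833850164351594 -0.03807695076564019 y -0.027119529525840243 0.048954138960024284
jaw x 0.03866724558384685 0.050551171741070065 y -0.028796219389517038 0.04969028123832741
far [0.6581 0.1034] 0.03770019474833558 board [np.float64(0.08680669681656575), np.float64(0.10806745146954304)]
mid [0.5706 0.2297] 0.040474344590571754 board [np.float64(-0.00767840063210767), np.float64(0.22928980648252764)]
near [0.4836 0.1193] 0.03618254972768694 board [np.float64(-0.08833060857337738), np.float64(0.11414892687489346)]
```

Request:
send_rows([
  [[0,0,0],-5,0],
  [[0,0,0],-5,0],
  [[-1.8,-2.4,0],0,0],
  [[-1.8,-2.4,0],0,0],
  [[-1.8,-2.4,0],0,0],
])

```text
time_s: 0.62
tool_pos: [0.1979, 0.5571, 0.2558]
orientation: [-0.084, -3.14, 0.001]
contact_force: [0.6, 0.6, -0.3]
width: 0.301
finger_force: 0.0
```

Request:
send_rows([
  [[-1.8,-2.4,0],0,0],
  [[-1.8,-2.4,0],0,0],
  [[-1.8,-2.4,0],0,0],
  [[-1.8,-2.4,0],0,0],
  [[-1.8,-2.4,0],0,0],
])

```text
time_s: 1.03
tool_pos: [0.2818, 0.4318, 0.2562]
orientation: [-0.087, -3.14, 0.0]
contact_force: [0.4, 0.2, -0.7]
width: -0.005
finger_force: 0.0
```

Request:
send_rows([
  [[-1.8,-2.4,0],0,0],
  [[-1.8,-2.4,0],0,0],
  [[-1.8,-2.4,0],0,0],
  [[-1.8,-2.4,0],0,0],
  [[-1.8,-2.4,0],0,0],
])

```text
time_s: 1.45
tool_pos: [0.365, 0.3071, 0.2564]
orientation: [0.087, 3.14, 0.0]
contact_force: [0.6, 0.5, -1.3]
width: -0.001
finger_force: 0.0
```

Request:
send_rows([
  [[-1.8,-2.4,0],0,0],
  [[-1.8,-2.4,0],0,0],
  [[-1.8,-2.4,0],0,0],
  [[-1.8,-2.4,0],0,0],
  [[0,0,0],0,0],
])

```text
time_s: 1.87
tool_pos: [0.4344, 0.2025, 0.2562]
orientation: [0.1, 3.139, -0.004]
contact_force: [-0.4, -0.6, -0.5]
width: 0.0
finger_force: 0.0
```

```bash
cat >> h.py <<'E'
O=np.array([.5653,.0004]);a=np.radians(-3.23)
BX=np.array([np.cos(a),np.sin(a)]);BY=np.array([-np.sin(a),np.cos(a)])
def B(p): p=np.asarray(p)[:2]-O; return np.array([p@BX,p@BY])
def st():
    from scipy.spatial.transform import Rotation as R
    s=env.sense();m=R.from_rotvec(s["orientation"]).as_matrix()
    print("t",round(s["time_s"],2),"board mm",B(s["tool_pos"])*1e3,"z",s["tool_pos"][2]*1e3,"yaw tooly err deg",np.degrees(np.arctan2(m[:2,1]@-BX,m[:2,1]@BY)),"tilt",m[2],"F",s["contact_force"],"w",s["width"],"ff",s["finger_force"])
E
python3 -c "from h import *;st()"
```

```text
t 1.87 board mm [-142.1256  194.4395] z 256.18808260461867 yaw tooly err deg -0.42620357960335564 tilt [-0.0015 -0.0026 -1.    ] F [-0.4416 -0.6157 -0.492 ] w 0.0004548926688888103 ff 0.0
```

Request:
send_rows([
  [[-1.8,-2.7,0],0,0],
  [[-1.8,-2.7,0],0,0],
  [[-1.8,-2.6,0],0,0],
  [[0,0,3.5],0,0],
  [[0,0,3.5],0,0],
])

```text
time_s: 2.28
tool_pos: [0.4838, 0.124, 0.1875]
orientation: [0.094, 3.134, 0.002]
contact_force: [-0.7, 0.4, -0.7]
width: 0.0
finger_force: 0.0
```

Request:
send_rows([
  [[0,0,3.5],0,0],
  [[0,0,2],0,0],
  [[0,0,0],0,0],
])

```text
time_s: 2.53
tool_pos: [0.4769, 0.1248, 0.127]
orientation: [-0.086, -3.132, 0.004]
contact_force: [0.9, 0.4, -0.0]
width: 0.002
finger_force: 0.0
```

```bash
python3 -c "
from h import *;st()
d=cams.read_camera('scene');cv2.imwrite('pics/s1.png',cv2.resize(d['img'][150:330,250:490],None,fx=3,fy=3)[...,::-1])"
```

```text
t 2.53 board mm [-95.3107 119.2593] z 126.98478613182922 yaw tooly err deg 0.07232851189153007 tilt [ 0.0085 -0.0026 -1.    ] F [ 0.8895  0.4415 -0.0277] w 0.0022979219915823575 ff 0.0
```

View pics/s1.png

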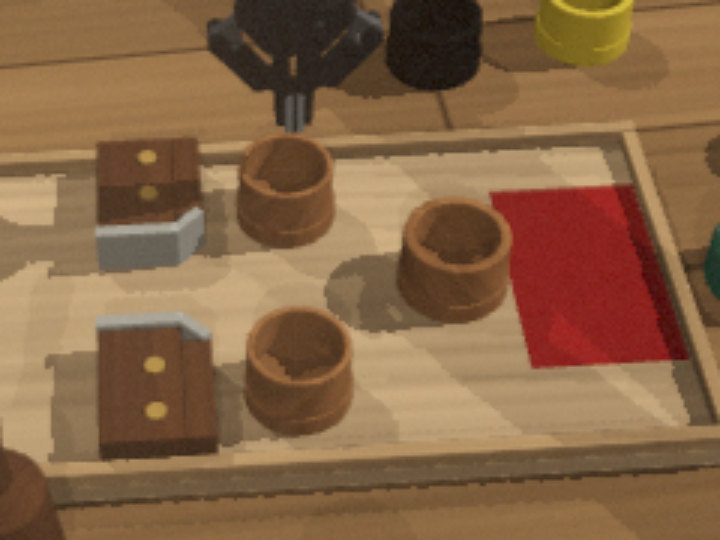

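The scene crop shows the shut fingers at (293,110), just behind and above the near tub at (287,165). I will shift slightly and lower into the bore.

Request:
send_rows([
  [[-0.7,-0.5,0],0,0],
  [[0,0,2],0,0],
  [[0,0,2],0,0],
  [[0,0,1.5],0,0],
  [[0,0,0],0,0],
])

```text
time_s: 3.0
tool_pos: [0.4876, 0.12, 0.076]
orientation: [-0.087, -3.14, 0.001]
contact_force: [-0.3, -0.6, -0.2]
width: -0.001
finger_force: 0.0
```

Request:
send_rows([
  [[0,0,0.2],0,1.3],
  [[0,0,0],0,2.6],
  [[0,0,0],0,2.6],
  [[0,0,0],0,2.6],
  [[0,0,0],0,2.6],
])

```text
time_s: 3.42
tool_pos: [0.488, 0.1206, 0.0753]
orientation: [0.087, 3.139, 0.001]
contact_force: [-0.0, -0.8, -0.2]
width: 0.307
finger_force: 0.0
```

```bash
python3 -c "
from h import *;st()
d=cams.read_camera('scene');cv2.imwrite('pics/s2.png',cv2.resize(d['img'][150:330,250:490],None,fx=3,fy=3)[...,::-1])"
```

```text
t 3.42 board mm [-83.9586 115.6353] z 75.27247443288141 yaw tooly err deg 0.06392102803031019 tilt [-0.0017  0.0005 -1.    ] F [-0.0268 -0.8388 -0.2242] w 0.30657495720342987 ff 0.0
```

View pics/s2.png

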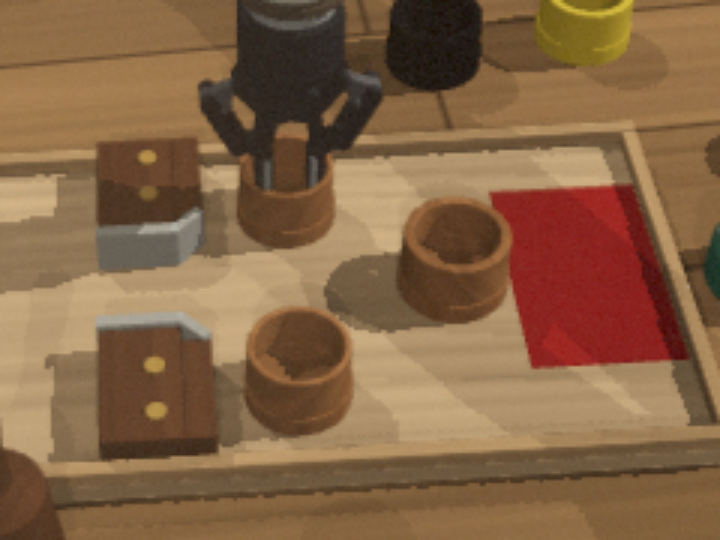

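The fingers stand inside the near tub's bore at (290,165) and no contact shows. I will go a little lower and then slide the tub sideways to the throat line.

Request:
send_rows([
  [[0,0,0.4],0,2.6],
  [[-0.3,0,0],0,2.6],
  [[-0.5,0,0],0,2.6],
  [[-0.8,0,0],0,2.6],
  [[-0.9,0,0],0,2.6],
])

```text
time_s: 3.88
tool_pos: [0.5128, 0.119, 0.0702]
orientation: [-0.086, -3.14, 0.0]
contact_force: [-0.2, -0.0, -0.6]
width: 0.305
finger_force: 0.3
```

Request:
send_rows([
  [[-0.9,0,0],0,2.6],
  [[-0.9,0,0],0,2.6],
  [[-0.9,0,0],0,2.6],
  [[-0.9,0,0],0,2.6],
  [[-0.8,0,0],0,2.6],
])

```text
time_s: 4.3
tool_pos: [0.5573, 0.1165, 0.0703]
orientation: [0.087, 3.14, 0.0]
contact_force: [-0.8, 0.3, -0.2]
width: 0.304
finger_force: 0.3
```

Request:
send_rows([
  [[-0.7,0,0],0,2.6],
  [[-0.5,0,0],0,2.6],
  [[-0.3,0,0],0,2.6],
  [[0,0,0],0,2.6],
])

```text
time_s: 4.63
tool_pos: [0.5719, 0.1157, 0.0703]
orientation: [0.087, 3.14, 0.0]
contact_force: [0.5, -0.3, 0.1]
width: 0.308
finger_force: 0.0
```

```bash
python3 -c "
from h import *;st()"
```

```text
t 4.63 board mm [  0.0639 115.5008] z 70.31752378768186 yaw tooly err deg 0.04981623981576638 tilt [-0.0006  0.0002 -1.    ] F [ 0.5216 -0.3254  0.1175] w 0.3075424484218134 ff 7.355108628814833e-06
```

Request:
send_rows([
  [[-0.3,0,0],0,2.6],
  [[0,-0.3,0],0,2.6],
  [[0.3,-0.6,0],0,2.6],
  [[0,-0.9,0],0,2.6],
  [[0,-0.9,0],0,2.6],
])

```text
time_s: 5.05
tool_pos: [0.5691, 0.088, 0.0703]
orientation: [-0.086, -3.14, 0.0]
contact_force: [-0.7, 1.3, -0.7]
width: 0.304
finger_force: 0.2
```

Request:
send_rows([
  [[0,-0.9,0],0,2.6],
  [[0,-0.9,0],0,2.6],
  [[0,-0.9,0],0,2.6],
  [[0,-0.6,0],0,2.6],
  [[0,-0.5,0],0,2.6],
])

```text
time_s: 5.47
tool_pos: [0.5675, 0.0494, 0.0703]
orientation: [0.089, 3.14, -0.0]
contact_force: [0.1, 1.1, 0.1]
width: 0.3
finger_force: 0.2
```

Request:
send_rows([
  [[0,-0.5,0],0,2.6],
  [[0,-0.5,0],0,2.6],
  [[0,-0.5,0],0,2.6],
  [[0,-0.5,0],0,2.6],
  [[0,-0.5,0],0,2.6],
])

```text
time_s: 5.88
tool_pos: [0.5662, 0.0257, 0.0703]
orientation: [0.086, 3.14, 0.0]
contact_force: [-0.4, 1.2, 0.6]
width: 0.304
finger_force: 0.3
```

```bash
python3 -c "
from h import *;st()
d=cams.read_camera('top');cv2.imwrite('pics/t3.png',cv2.resize(d['img'][150:310,195:475],None,fx=2.85,fy=2.85)[...,::-1])"
```

```text
t 5.88 board mm [-0.5776 25.3236] z 70.2961189985229 yaw tooly err deg 0.08712159606451618 tilt [-0.      0.0002 -1.    ] F [-0.4325  1.2154  0.5749] w 0.3037627280760416 ff 0.3196915704756975
```

View pics/t3.png

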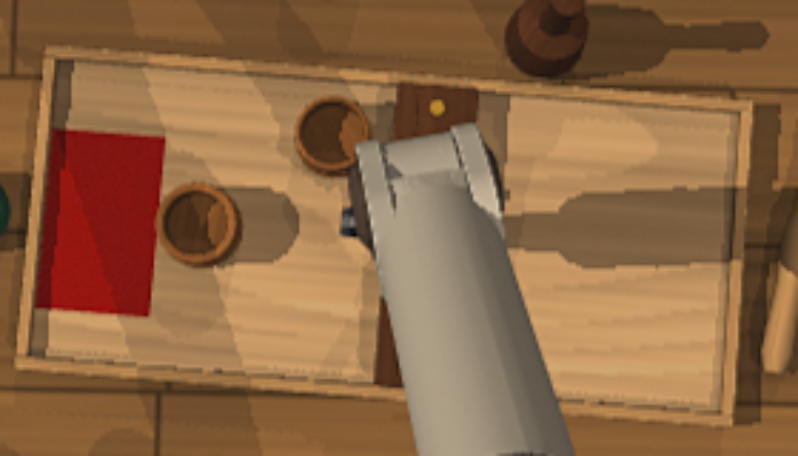

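The arm hides the tub at about (420,240). The tool is at y = 25 mm with about 1 N, so the tub is inside the throat. I will slide on through.

Request:
send_rows([
  [[0,-0.6,0],0,2.6],
  [[0,-0.7,0],0,2.6],
  [[0,-0.8,0],0,2.6],
  [[0,-0.8,0],0,2.6],
  [[0,-0.8,0],0,2.6],
])

```text
time_s: 6.35
tool_pos: [0.564, -0.0121, 0.0703]
orientation: [-0.087, -3.14, 0.0]
contact_force: [-0.2, 1.2, 0.3]
width: 0.304
finger_force: 0.3
```

Request:
send_rows([
  [[0,-0.8,0],0,2.6],
  [[0,-0.9,0],0,2.6],
  [[0,-0.9,0],0,2.6],
  [[0,-0.9,0],0,2.6],
  [[0,-0.9,0],0,2.6],
])

```text
time_s: 6.77
tool_pos: [0.5616, -0.056, 0.0703]
orientation: [-0.087, -3.14, 0.0]
contact_force: [0.1, 0.6, 0.6]
width: 0.305
finger_force: 0.3
```

Request:
send_rows([
  [[0,-0.9,0],0,2.6],
  [[0,-0.9,0],0,2.6],
  [[0,-0.9,0],0,2.6],
  [[0,-0.9,0],0,2.6],
  [[0,-0.9,0],0,2.6],
])

```text
time_s: 7.18
tool_pos: [0.5591, -0.1008, 0.0703]
orientation: [-0.087, -3.14, -0.0]
contact_force: [0.2, 0.0, 0.2]
width: 0.3
finger_force: 0.3
```

Request:
send_rows([
  [[0,-0.9,0],0,2.6],
  [[0,-0.9,0],0,2.6],
  [[0.5,-0.9,0],0,2.6],
  [[0.8,-0.5,0],0,2.6],
  [[0.9,-0.2,0],0,2.6],
])

```text
time_s: 7.6
tool_pos: [0.5346, -0.1342, 0.0702]
orientation: [0.089, 3.14, -0.001]
contact_force: [0.9, -1.2, -0.7]
width: 0.306
finger_force: 0.4
```

Request:
send_rows([
  [[0.9,0,0],0,2.6],
  [[0.9,0,0],0,2.6],
  [[0.9,0,0],0,2.6],
  [[0.9,0,0],0,2.6],
  [[0.9,0,0],0,2.6],
])

```text
time_s: 8.02
tool_pos: [0.4893, -0.1296, 0.0703]
orientation: [-0.086, -3.14, -0.0]
contact_force: [0.1, 0.2, -0.4]
width: 0.305
finger_force: 0.3
```

Request:
send_rows([
  [[0.7,0,0],0,2.6],
  [[0.4,0,0],0,2.6],
  [[0.2,0,0],0,2.6],
  [[-0.2,0.1,0],0,2.2],
  [[0,0,0],0,2],
])

```text
time_s: 8.43
tool_pos: [0.4803, -0.1283, 0.0705]
orientation: [0.086, 3.139, 0.0]
contact_force: [0.9, -0.0, -0.1]
width: 0.236
finger_force: 0.0
```

```bash
python3 -c "
from h import *;st()"
```

```text
t 8.43 board mm [ -77.6372 -133.335 ] z 70.45697458616866 yaw tooly err deg 0.08270913507314208 tilt [-0.0009  0.0001 -1.    ] F [ 0.9408 -0.0434 -0.0716] w 0.23600599158061575 ff 0.0
```

Request:
send_rows([
  [[0,0,-0.8],0,1.6],
  [[0,0,-2],0,1],
  [[0,0,-3],0,0],
  [[0,0,-2.2],0,0],
  [[-1.2,1.8,0],0,0],
])

```text
time_s: 8.85
tool_pos: [0.4937, -0.1155, 0.1549]
orientation: [0.095, 3.135, -0.006]
contact_force: [1.2, -0.0, 0.5]
width: -0.003
finger_force: 0.0
```

Request:
send_rows([
  [[-2,3,0],0,0],
  [[-2,3,0],0,0],
  [[-2,3,0],0,0],
  [[-2,3,0],0,0],
  [[-2,3,0],0,0],
])

```text
time_s: 9.27
tool_pos: [0.6018, 0.0346, 0.151]
orientation: [0.087, 3.14, 0.0]
contact_force: [0.6, -0.4, 0.9]
width: 0.003
finger_force: 0.0
```

Request:
send_rows([
  [[-2,3,0],0,0],
  [[-2,2.5,0],0,0],
  [[-1.2,1.8,0],0,0],
  [[0,0,0],0,0],
])

```text
time_s: 9.6
tool_pos: [0.6588, 0.1101, 0.151]
orientation: [0.077, 3.138, 0.007]
contact_force: [-0.2, 0.8, 0.3]
width: 0.0
finger_force: 0.0
```

```bash
python3 -c "
from h import *;st()"
```

```text
t 9.6 board mm [ 87.1578 114.7884] z 150.9759682943578 yaw tooly err deg 0.42554176967325036 tilt [-0.0024  0.0047 -1.    ] F [-0.2202  0.8298  0.262 ] w 0.00015669637943301794 ff 0.0
```

Request:
send_rows([
  [[0,-0.6,0],0,0],
  [[0,0,2],0,0],
  [[0,0,2],0,0],
  [[0,0,2],0,0],
  [[0,0,1.4],0,0],
])

```text
time_s: 10.02
tool_pos: [0.6549, 0.094, 0.0747]
orientation: [-0.09, -3.138, 0.003]
contact_force: [-0.4, 0.2, 0.9]
width: 0.001
finger_force: 0.0
```

Request:
send_rows([
  [[0,0,0.2],0,1.3],
  [[0,0,0.4],0,2.6],
  [[0,0,0],0,2.6],
  [[0,0,0],0,2.6],
])

```text
time_s: 10.35
tool_pos: [0.6569, 0.0969, 0.0714]
orientation: [0.087, 3.139, 0.0]
contact_force: [-1.0, 0.6, -0.8]
width: 0.302
finger_force: 0.0
```

```bash
python3 -c "
from h import *;st()"
```

```text
t 10.35 board mm [ 86.0361 101.4791] z 71.37545410609474 yaw tooly err deg 0.05204633134782273 tilt [-0.0015  0.0002 -1.    ] F [-0.9729  0.575  -0.7911] w 0.3023325100738003 ff 0.0
```

Request:
send_rows([
  [[0.3,0,0],0,2.6],
  [[0.5,0,0],0,2.6],
  [[0.8,0,0],0,2.6],
  [[0.9,0,0],0,2.6],
  [[0.9,0,0],0,2.6],
])

```text
time_s: 10.77
tool_pos: [0.6217, 0.0991, 0.0709]
orientation: [0.087, 3.139, 0.0]
contact_force: [1.4, 0.1, 1.3]
width: 0.305
finger_force: 1.2
```

Request:
send_rows([
  [[0.9,0,0],0,2.6],
  [[0.9,0,0],0,2.6],
  [[0.9,0,0],0,2.6],
  [[0.9,0,0],0,2.6],
  [[0.8,0,0],0,2.6],
])

```text
time_s: 11.18
tool_pos: [0.5773, 0.1014, 0.0704]
orientation: [-0.087, -3.14, 0.0]
contact_force: [0.2, -0.2, 2.4]
width: 0.308
finger_force: 1.3
```

Request:
send_rows([
  [[0.6,0,0],0,2.6],
  [[0.4,0,0],0,2.6],
  [[0,0,0],0,2.6],
  [[0,-0.3,0],0,2.6],
  [[-0.3,-0.5,0],0,2.6],
])

```text
time_s: 11.6
tool_pos: [0.5701, 0.0944, 0.0699]
orientation: [-0.084, -3.139, -0.001]
contact_force: [-0.0, 0.9, 0.4]
width: 0.305
finger_force: 0.2
```

Request:
send_rows([
  [[0,-0.8,0],0,2.6],
  [[0,-0.8,0],0,2.6],
  [[0,-0.8,0],0,2.6],
  [[0,-0.7,0],0,2.6],
  [[0,-0.5,0],0,2.6],
])

```text
time_s: 12.02
tool_pos: [0.5687, 0.0559, 0.0701]
orientation: [-0.089, -3.14, 0.001]
contact_force: [-0.6, 0.6, -1.6]
width: 0.303
finger_force: 0.2
```

```bash
python3 -c "
from h import *;st()"
```

```text
t 12.02 board mm [ 0.2927 55.6032] z 70.11224054923096 yaw tooly err deg -0.029242371588149504 tilt [ 0.0005 -0.0007 -1.    ] F [-0.5583  0.6262 -1.5782] w 0.30285038472098824 ff 0.2382378838956356
```

Request:
send_rows([
  [[0,-0.5,0],0,2.6],
  [[0,-0.5,0],0,2.6],
  [[0,-0.5,0],0,2.6],
  [[0,-0.4,0],0,2.6],
  [[0,-0.4,0],0,2.6],
])

```text
time_s: 12.43
tool_pos: [0.5676, 0.0346, 0.0703]
orientation: [-0.086, -3.14, -0.0]
contact_force: [-0.5, 0.6, 0.5]
width: 0.306
finger_force: 0.2
```

```bash
python3 -c "
from h import *;st()"
```

```text
t 12.43 board mm [ 0.3799 34.2496] z 70.30191087596245 yaw tooly err deg 0.0757250438141853 tilt [ 0.      0.0001 -1.    ] F [-0.4631  0.6412  0.4867] w 0.3057820337186132 ff 0.23968233726918697
```

Request:
send_rows([
  [[0,-0.5,0],0,2.6],
  [[0,-0.5,0],0,2.6],
  [[0,-0.6,0],0,2.6],
  [[0,-0.8,0],0,2.6],
  [[0,-0.8,0],0,2.6],
])

```text
time_s: 12.85
tool_pos: [0.5659, 0.0022, 0.0703]
orientation: [0.086, 3.14, 0.0]
contact_force: [-0.4, 0.8, 0.6]
width: 0.307
finger_force: 0.3
```

Request:
send_rows([
  [[0,-0.8,0],0,2.6],
  [[0,-0.9,0],0,2.6],
  [[0,-0.9,0],0,2.6],
  [[0,-0.9,0],0,2.6],
  [[0,-0.9,0],0,2.6],
])

```text
time_s: 13.27
tool_pos: [0.5633, -0.0422, 0.0703]
orientation: [-0.087, -3.14, 0.0]
contact_force: [-0.4, 0.9, -0.1]
width: 0.302
finger_force: 0.3
```

Request:
send_rows([
  [[0,-0.9,0],0,2.6],
  [[0,-0.9,0],0,2.6],
  [[0,-0.9,0],0,2.6],
  [[0,-0.9,0],0,2.6],
  [[0,-0.9,0],0,2.6],
])

```text
time_s: 13.68
tool_pos: [0.5609, -0.0868, 0.0703]
orientation: [-0.087, -3.14, -0.0]
contact_force: [0.1, 0.9, 0.4]
width: 0.304
finger_force: 0.3
```

Request:
send_rows([
  [[0,-0.9,0],0,2.6],
  [[-0.3,-0.8,0],0,2.6],
  [[-0.6,-0.6,0],0,2.6],
  [[-0.8,-0.4,0],0,2.6],
  [[-0.8,-0.2,0],0,2.6],
])

```text
time_s: 14.1
tool_pos: [0.5851, -0.1175, 0.0703]
orientation: [0.088, 3.14, -0.001]
contact_force: [-0.7, -0.2, -0.6]
width: 0.305
finger_force: 0.3
```

Request:
send_rows([
  [[-0.6,0,0],0,2.6],
  [[-0.3,0,0],0,2.6],
  [[0,0,0],0,2.6],
  [[0.3,0.1,0],0,2.2],
  [[0,0,0],0,2],
])

```text
time_s: 14.52
tool_pos: [0.5896, -0.1148, 0.07]
orientation: [-0.085, -3.139, -0.001]
contact_force: [-0.9, -0.0, -0.1]
width: 0.234
finger_force: 0.0
```

```bash
python3 -c "
from h import *;st()"
```

```text
t 14.52 board mm [  30.7148 -113.6265] z 70.02730560722902 yaw tooly err deg 0.11640444251018094 tilt [ 0.0011  0.0004 -1.    ] F [-0.8761 -0.0384 -0.1249] w 0.23406947085538335 ff 0.0
```

Request:
send_rows([
  [[0,0,-0.8],0,1.6],
  [[0,0,-2],0,1],
  [[0,0,-3],0,0],
  [[0,0,-2.2],0,0],
  [[0.2,1.6,0],0,0],
])

```text
time_s: 14.93
tool_pos: [0.5925, -0.104, 0.1562]
orientation: [0.094, 3.131, -0.006]
contact_force: [0.7, -1.0, 0.6]
width: -0.001
finger_force: 0.0
```

Request:
send_rows([
  [[0.4,3,0],0,0],
  [[0.4,3.2,0],0,0],
  [[0.4,3.2,0],0,0],
  [[0.4,3.2,0],0,0],
  [[0.4,3.2,0],0,0],
])

```text
time_s: 15.35
tool_pos: [0.5776, 0.0608, 0.1512]
orientation: [0.087, 3.14, 0.0]
contact_force: [0.9, -0.4, -0.6]
width: 0.002
finger_force: 0.0
```

Request:
send_rows([
  [[0.4,3.2,0],0,0],
  [[0.4,3.2,0],0,0],
  [[0.4,3.2,0],0,0],
  [[0.4,3.2,0],0,0],
  [[0,2.5,0],0,0],
])

```text
time_s: 15.77
tool_pos: [0.5691, 0.2165, 0.1512]
orientation: [0.083, 3.14, 0.002]
contact_force: [-0.3, 0.5, 0.3]
width: -0.001
finger_force: 0.0
```

Request:
send_rows([
  [[0,1.6,0],0,0],
  [[0,0,0],0,0],
  [[0,0,0],0,0],
])

```text
time_s: 16.02
tool_pos: [0.5712, 0.2292, 0.1506]
orientation: [0.084, 3.14, -0.001]
contact_force: [-0.5, 0.2, -0.9]
width: -0.003
finger_force: 0.0
```

```bash
python3 -c "
from h import *;st()
d=cams.read_camera('scene');cv2.imwrite('pics/s4.png',cv2.resize(d['img'][150:330,140:500],None,fx=2.2,fy=2.2)[...,::-1])"
```

```text
t 16.02 board mm [ -6.9804 228.8145] z 150.57403390893617 yaw tooly err deg 0.16050293164704083 tilt [-0.0002 -0.0004 -1.    ] F [-0.4951  0.1762 -0.9037] w -0.0027592235323262776 ff 0.0
```

View pics/s4.png

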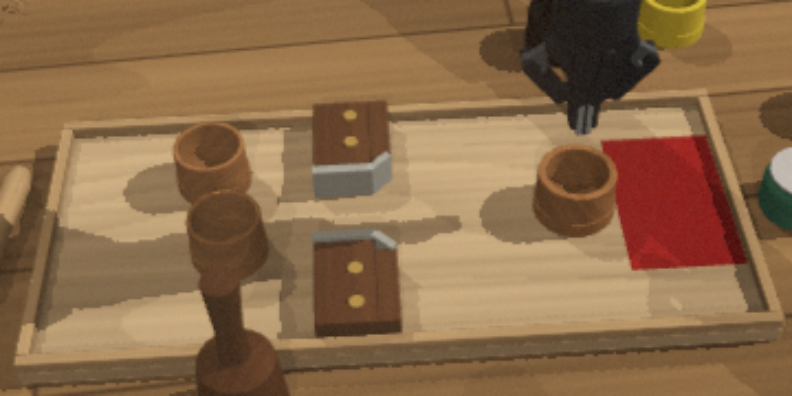

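Both tried tubs stand upright on the finished side, at (211,160) and (227,235). The fingers hang above the third tub at (575,190).

Request:
send_rows([
  [[0,0,2],0,0],
  [[0,0,2],0,0],
  [[0,0,2],0,0],
  [[0,0,1.4],0,0],
  [[0,0,0.2],0,1.3],
])

```text
time_s: 16.48
tool_pos: [0.5698, 0.2255, 0.0713]
orientation: [-0.091, -3.136, 0.005]
contact_force: [-0.6, -0.2, 0.1]
width: 0.132
finger_force: 0.0
```

Request:
send_rows([
  [[0,0,0.4],0,2.6],
  [[0,0,0],0,2.6],
  [[0,0,0],0,2.6],
  [[0,-0.3,0],0,2.6],
  [[-0.1,-0.5,0],0,2.6],
])

```text
time_s: 16.9
tool_pos: [0.5723, 0.222, 0.0714]
orientation: [0.085, 3.139, 0.002]
contact_force: [-0.1, 0.4, 1.6]
width: 0.305
finger_force: 0.3
```

Request:
send_rows([
  [[-0.2,-0.8,0],0,2.6],
  [[-0.2,-0.9,0],0,2.6],
  [[-0.2,-0.9,0],0,2.6],
  [[-0.2,-0.9,0],0,2.6],
  [[-0.1,-0.9,0],0,2.6],
])

```text
time_s: 17.32
tool_pos: [0.5789, 0.1748, 0.0703]
orientation: [0.088, 3.14, -0.0]
contact_force: [-0.0, 0.7, 0.6]
width: 0.305
finger_force: 0.3
```

Request:
send_rows([
  [[0,-0.9,0],0,2.6],
  [[0,-0.9,0],0,2.6],
  [[0,-0.9,0],0,2.6],
  [[0,-0.9,0],0,2.6],
  [[0,-0.9,0],0,2.6],
])

```text
time_s: 17.73
tool_pos: [0.5758, 0.1306, 0.0703]
orientation: [-0.087, -3.14, 0.0]
contact_force: [1.1, -0.9, 0.4]
width: 0.299
finger_force: 0.3
```

```bash
python3 -c "
from h import *;st()"
```

```text
t 17.73 board mm [  3.1645 130.5717] z 70.26770126298511 yaw tooly err deg 0.06395479748049505 tilt [ 0.0002 -0.     -1.    ] F [ 1.0574 -0.9452  0.4358] w 0.2994174582065645 ff 0.29856422916054726
```

Request:
send_rows([
  [[0.1,-0.9,0],0,2.6],
  [[0.2,-0.9,0],0,2.6],
  [[0,-0.9,0],0,2.6],
  [[0,-0.9,0],0,2.6],
  [[0,-0.9,0],0,2.6],
])

```text
time_s: 18.15
tool_pos: [0.5703, 0.0858, 0.0702]
orientation: [-0.087, -3.14, 0.0]
contact_force: [-0.1, 0.3, -0.5]
width: 0.305
finger_force: 0.2
```

Request:
send_rows([
  [[0,-0.9,0],0,2.6],
  [[0,-0.8,0],0,2.6],
  [[0,-0.6,0],0,2.6],
  [[0,-0.4,0],0,2.6],
  [[0,-0.3,0],0,2.6],
])

```text
time_s: 18.57
tool_pos: [0.5688, 0.0562, 0.0703]
orientation: [-0.088, -3.14, 0.0]
contact_force: [0.5, 0.7, -0.3]
width: 0.303
finger_force: 0.2
```

Request:
send_rows([
  [[0,-0.3,0],0,2.6],
  [[0,-0.3,0],0,2.6],
  [[0,-0.2,0],0,2.6],
  [[0,-0.1,0],0,2.6],
])

```text
time_s: 18.9
tool_pos: [0.5684, 0.0477, 0.0703]
orientation: [0.087, 3.14, -0.0]
contact_force: [0.8, -0.2, 0.5]
width: 0.306
finger_force: 0.2
```

```bash
python3 -c "
from h import *;st()"
```

```text
t 18.9 board mm [ 0.4031 47.3852] z 70.2809519584047 yaw tooly err deg 0.07043730965606512 tilt [-0. -0. -1.] F [ 0.8178 -0.1921  0.5301] w 0.30579084560594516 ff 0.1899225579109043
```

Creep in a millimetre or two at a time and watch the force.

Request:
send_rows([
  [[0,-0.2,0],0,2.6],
  [[0,-0.2,0],0,2.6],
  [[0,-0.1,0],0,2.6],
])

```text
time_s: 19.15
tool_pos: [0.5681, 0.0426, 0.0703]
orientation: [-0.087, -3.14, 0.0]
contact_force: [-0.3, 0.8, -0.1]
width: 0.305
finger_force: 0.2
```

Request:
send_rows([
  [[0,-0.1,0],0,2.6],
  [[0,0,0],0,2.6],
])

```text
time_s: 19.32
tool_pos: [0.568, 0.0416, 0.0703]
orientation: [-0.087, -3.14, 0.0]
contact_force: [-0.7, 0.2, -0.2]
width: 0.301
finger_force: 0.0
```

Request:
send_rows([
  [[0,-0.1,0],0,2.6],
  [[0,0,0],0,2.6],
])

```text
time_s: 19.48
tool_pos: [0.568, 0.0407, 0.0703]
orientation: [-0.087, -3.14, 0.0]
contact_force: [-0.4, -0.0, -0.1]
width: 0.305
finger_force: 0.1
```

```bash
python3 -c "
from h import *;st()"
```

```text
t 19.48 board mm [ 0.4171 40.3866] z 70.30705203507812 yaw tooly err deg 0.06345025151477648 tilt [ 0.     -0.0001 -1.    ] F [-0.3871 -0.0319 -0.1408] w 0.305003719415635 ff 0.11952318280236796
```

Request:
send_rows([
  [[0,-0.1,0],0,2.6],
  [[0,0,0],0,2.6],
])

```text
time_s: 19.65
tool_pos: [0.5679, 0.0397, 0.0703]
orientation: [0.087, 3.14, -0.0]
contact_force: [-1.1, 0.1, -0.3]
width: 0.304
finger_force: 0.2
```

Request:
send_rows([
  [[0,-0.1,0],0,2.6],
  [[0,0,0],0,2.6],
])

```text
time_s: 19.82
tool_pos: [0.5679, 0.0387, 0.0703]
orientation: [0.087, 3.14, -0.0]
contact_force: [-0.0, 0.3, -0.2]
width: 0.304
finger_force: 0.2
```

```bash
python3 -c "
from h import *;st()"
```

```text
t 19.82 board mm [ 0.4293 38.3534] z 70.31291569955683 yaw tooly err deg 0.054771438656693906 tilt [-0. -0. -1.] F [-0.0357  0.3158 -0.2469] w 0.30360921311246597 ff 0.19272691308287904
```

Request:
send_rows([
  [[0,-0.1,0],0,2.6],
  [[0,0,0],0,2.6],
])

```text
time_s: 19.98
tool_pos: [0.5678, 0.0376, 0.0703]
orientation: [-0.087, -3.14, 0.0]
contact_force: [-0.2, 0.7, -0.2]
width: 0.305
finger_force: 0.2
```

Request:
send_rows([
  [[0,-0.1,0],0,2.6],
  [[0,0,0],0,2.6],
])

```text
time_s: 20.15
tool_pos: [0.5678, 0.0368, 0.0703]
orientation: [0.087, 3.14, 0.0]
contact_force: [0.3, 0.9, -0.4]
width: 0.304
finger_force: 0.4
```

```bash
python3 -c "
from h import *;st()"
```

```text
t 20.15 board mm [ 0.4213 36.5006] z 70.33200566497894 yaw tooly err deg 0.058913612925097864 tilt [-0.      0.0001 -1.    ] F [ 0.3012  0.8903 -0.3969] w 0.3038732857593306 ff 0.441173449071357
```

Request:
send_rows([
  [[0,-0.1,0],0,2.6],
  [[0,0,0],0,2.6],
])

```text
time_s: 20.32
tool_pos: [0.5678, 0.036, 0.0704]
orientation: [0.087, 3.14, 0.001]
contact_force: [-0.7, 0.8, 0.8]
width: 0.304
finger_force: 0.7
```

```bash
python3 -c "
from h import *;st()
d=cams.read_camera('scene');cv2.imwrite('pics/s5.png',cv2.resize(d['img'][150:330,250:450],None,fx=3,fy=3)[...,::-1])"
```

```text
t 20.32 board mm [ 0.4789 35.7123] z 70.41015313237995 yaw tooly err deg 0.06911691844596811 tilt [-0.0002  0.0003 -1.    ] F [-0.7117  0.8452  0.7788] w 0.30403073819773857 ff 0.7412366999778897
```

View pics/s5.png

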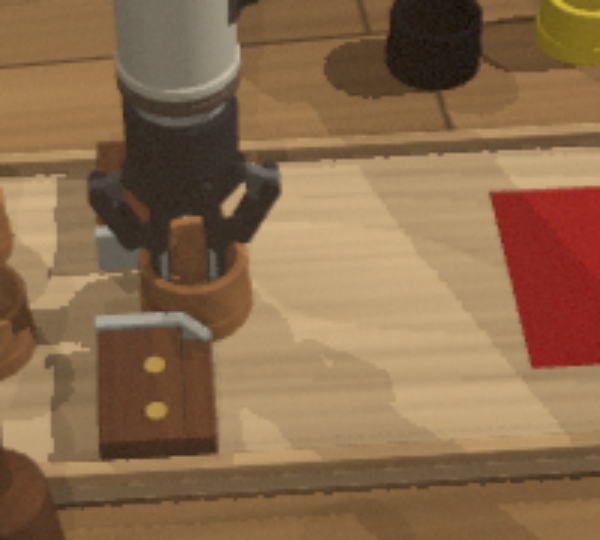

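The tub sits in the flared mouth at (195,285) between the jaws. The finger force is rising, so it is starting to bear on them. I will add a little more pressure.

Request:
send_rows([
  [[0,-0.1,0],0,2.6],
  [[0,0,0],0,2.6],
])

```text
time_s: 20.53
tool_pos: [0.5678, 0.0353, 0.0705]
orientation: [0.086, 3.14, 0.001]
contact_force: [-0.3, 1.7, 1.8]
width: 0.302
finger_force: 1.2
```

Request:
send_rows([
  [[0,-0.1,0],0,2.6],
  [[0,0,0],0,2.6],
])

```text
time_s: 20.7
tool_pos: [0.5678, 0.0344, 0.0705]
orientation: [0.086, 3.14, 0.001]
contact_force: [0.6, 3.6, 2.9]
width: 0.306
finger_force: 1.8
```

```bash
python3 -c "
from h import *;st()"
```

```text
t 20.7 board mm [ 0.5469 34.1305] z 70.51773645156165 yaw tooly err deg 0.087580246447462 tilt [-0.0004  0.0007 -1.    ] F [0.6164 3.633  2.908 ] w 0.30593469696734416 ff 1.7811804449593183
```

The tool now reads 3.6 N against the jaws, so this tub is the fat one. I will draw it back to the red bay.

Request:
send_rows([
  [[0,0,0],0,2.6],
  [[0,0.2,0],0,2.6],
  [[0,0.2,0],0,2.6],
  [[0,0.2,0],0,2.6],
  [[0,0.2,0],0,2.6],
])

```text
time_s: 21.12
tool_pos: [0.5677, 0.0412, 0.07]
orientation: [-0.088, -3.14, 0.001]
contact_force: [-0.2, 0.8, 0.1]
width: 0.306
finger_force: 0.0
```

Request:
send_rows([
  [[0,0.2,0],0,2.6],
  [[0,0.2,0],0,2.6],
  [[0,0.3,0],0,2.6],
  [[0,0.4,0],0,2.6],
  [[0,0.5,0],0,2.6],
])

```text
time_s: 21.53
tool_pos: [0.5689, 0.0579, 0.0702]
orientation: [-0.087, -3.14, 0.0]
contact_force: [-0.1, -0.5, -0.1]
width: 0.302
finger_force: 0.2
```

```bash
python3 -c "
from h import *;st()"
```

```text
t 21.53 board mm [ 0.352  57.5898] z 70.22305231768529 yaw tooly err deg 0.04048375053436147 tilt [ 0.0001 -0.0002 -1.    ] F [-0.0722 -0.5473 -0.129 ] w 0.3018966873246738 ff 0.1764534525500494
```

Request:
send_rows([
  [[0,0.7,0],0,2.6],
  [[0,0.9,0],0,2.6],
  [[0,0.9,0],0,2.6],
  [[0.1,0.9,0],0,2.6],
  [[0.1,0.9,0],0,2.6],
])

```text
time_s: 21.95
tool_pos: [0.5693, 0.1023, 0.0704]
orientation: [0.086, 3.14, 0.0]
contact_force: [-0.5, -0.6, 0.6]
width: 0.304
finger_force: 0.3
```

Request:
send_rows([
  [[0.1,0.9,0],0,2.6],
  [[0.1,0.9,0],0,2.6],
  [[0.1,0.9,0],0,2.6],
  [[0.1,0.9,0],0,2.6],
  [[0.1,0.9,0],0,2.6],
])

```text
time_s: 22.37
tool_pos: [0.5667, 0.147, 0.0703]
orientation: [0.087, 3.14, 0.0]
contact_force: [-0.1, -0.5, 0.6]
width: 0.306
finger_force: 0.4
```

Request:
send_rows([
  [[0.1,0.9,0],0,2.6],
  [[0,0.9,0],0,2.6],
  [[0,0.9,0],0,2.6],
  [[0,0.9,0],0,2.6],
  [[0,0.9,0],0,2.6],
])

```text
time_s: 22.78
tool_pos: [0.5683, 0.1919, 0.0703]
orientation: [-0.087, -3.14, -0.0]
contact_force: [-0.1, 0.1, -0.1]
width: 0.305
finger_force: 0.3
```

Request:
send_rows([
  [[0,0.9,0],0,2.6],
  [[0,0.9,0],0,2.6],
  [[0,0.9,0],0,2.6],
  [[0,0.9,0],0,2.6],
  [[0,0.9,0],0,2.6],
])

```text
time_s: 23.2
tool_pos: [0.5708, 0.2369, 0.0703]
orientation: [-0.087, -3.14, -0.0]
contact_force: [0.1, -0.1, 0.6]
width: 0.304
finger_force: 0.3
```

Request:
send_rows([
  [[0,0.9,0],0,2.6],
  [[0,0.9,0],0,2.6],
  [[0,0.9,0],0,2.6],
  [[0,0.9,0],0,2.6],
  [[0,0.9,0],0,2.6],
])

```text
time_s: 23.62
tool_pos: [0.5732, 0.2818, 0.0702]
orientation: [-0.087, -3.14, 0.0]
contact_force: [0.0, -0.3, 0.8]
width: 0.301
finger_force: 0.3
```

Request:
send_rows([
  [[0,0.9,0],0,2.6],
  [[0,0.9,0],0,2.6],
  [[0,0.8,0],0,2.6],
  [[0,0.7,0],0,2.6],
  [[0,0.5,0],0,2.6],
])

```text
time_s: 24.03
tool_pos: [0.5751, 0.3201, 0.0702]
orientation: [-0.086, -3.14, -0.001]
contact_force: [-0.2, -0.7, 0.9]
width: 0.304
finger_force: 0.3
```

```bash
python3 -c "
from h import *;st()"
```

```text
t 24.03 board mm [ -8.1901 319.7831] z 70.2358792767355 yaw tooly err deg 0.10706743562223155 tilt [ 0.0002  0.0004 -1.    ] F [-0.1742 -0.6633  0.9389] w 0.30389735621740466 ff 0.34889916598331183
```

Request:
send_rows([
  [[0,0.6,0],0,2.6],
  [[0,0.6,0],0,2.6],
  [[0,0.4,0],0,2.6],
  [[0,0.2,0],0,2.6],
  [[0,0,0],0,2.6],
])

```text
time_s: 24.45
tool_pos: [0.5762, 0.3376, 0.0703]
orientation: [-0.086, -3.14, -0.001]
contact_force: [0.3, 0.1, 0.1]
width: 0.304
finger_force: 0.0
```

Request:
send_rows([
  [[0,-0.2,0],0,2.2],
  [[0,0,0],0,2],
  [[0,0,-0.8],0,1.6],
  [[0,0,-2],0,1],
  [[0,0,-3],0,0],
])

```text
time_s: 24.87
tool_pos: [0.5743, 0.3332, 0.1263]
orientation: [-0.087, -3.135, 0.005]
contact_force: [0.5, 0.3, -0.0]
width: 0.005
finger_force: 0.0
```

Request:
send_rows([
  [[0,0,-4],0,0],
  [[0,0,-4],0,0],
  [[2,1,0],0,0],
  [[3,2,0],0,0],
  [[3,2,0],0,0],
])

```text
time_s: 25.28
tool_pos: [0.5003, 0.3883, 0.2104]
orientation: [0.094, 3.137, 0.002]
contact_force: [-0.4, 0.5, 0.6]
width: 0.0
finger_force: 0.0
```

Request:
send_rows([
  [[3,2,0],0,0],
  [[3,2,0],0,0],
  [[3,2,0],0,0],
  [[3,2,0],0,0],
  [[0,0,0],0,0],
])

```text
time_s: 25.7
tool_pos: [0.3747, 0.4821, 0.2097]
orientation: [-0.069, -3.137, -0.007]
contact_force: [-1.7, 0.7, -0.1]
width: -0.001
finger_force: 0.0
```

```bash
python3 - <<'E'
from h import *;st()
d=cams.read_camera('top');im=d['img'];cv2.imwrite('pics/t6.png',cv2.resize(im[150:310,195:475],None,fx=2.85,fy=2.85)[...,::-1])
K,E=d["intrinsics"],d["extrinsics"]
def px(b,z=.07):
    p=O+b[0]*BX+b[1]*BY;c=E[:3,:3]@[*p,z]+E[:3,3];q=K@(c*[1,-1,-1]);return tuple(int(round(v)) for v in q[:2]/q[2])
for b in [(-.08,-.135),(.03,-.113),(-.008,.337)]:
    (c,r),=tubs(d,[px(b)]);print(b,px(b),B(c),r)
E
```

```text
t 25.7 board mm [-217.4376  470.1758] z 209.65285566004425 yaw tooly err deg 0.7189637971579381 tilt [ 0.0042  0.0045 -1.    ] F [-1.7324  0.6818 -0.072 ] w -0.001444117535366966 ff 0.0
(-0.08, -0.135) (397, 266) [-0.0718 -0.1285] 0.0377954337676151
(0.03, -0.113) (391, 224) [ 0.0253 -0.1094] 0.03800412213499914
(-0.008, 0.337) (225, 226) [-0.009   0.3315] 0.04239704953353149
```

View pics/t6.png

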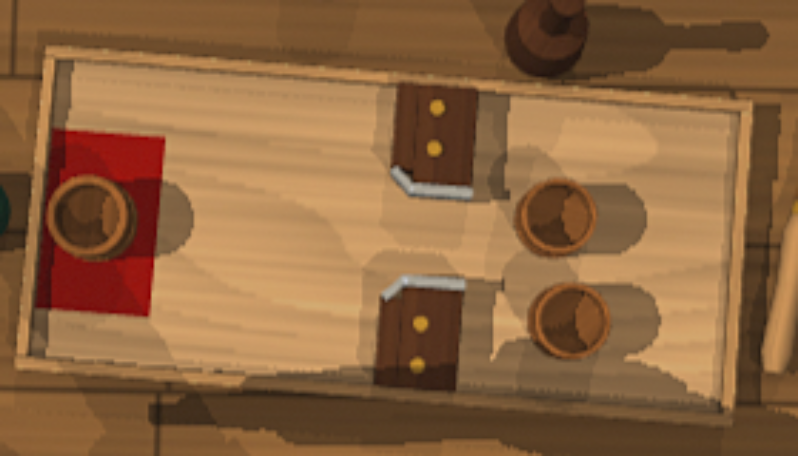

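The fat tub sits in the red bay at (90,218). The two that fit are clear on the finished side at (557,218) and (570,321), and all three are upright. I am handing in.

```bash
python3 -c "
from plant import env
print(env.sign_off())"
```

```text
the job is handed in; nothing more can be done
None
```

I tried all three tubs and handed the job in after about 26 s: two slid right through to the finished side, and the fat one stopped in the gauge's mouth (about 3.6 N at the wrist) and now stands upright in the red bay; no verdict came back.

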